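# Run the loaded fixture carriage home past a lock of unknown state

### The job

Two fixture stations stand on the indexing table. Slide the carriage that holds the cream ring fully home against its end stop, away from the robot, and let go of it. Its lock lever may or may not be locking it, and you cannot see which; if the carriage will not run when you try it, throw its lever over to the other side; leave the empty station's carriage where it is.

Things in the scene. Friction and masses are not known exactly. Their poses are not given: they have to be found in the camera images.
- full_handle (a point): Middle (70 mm up; top 98 mm) of the upright steel handle, 20 mm across, 55 tall, near the robot's end of the carriage holding the cream ring. x: slide direction to home (away from the robot, within 0.3 rad), z up. Carriage: plate 130 x 110 mm, top 43 mm up, on a 280 x 120 mm base; ring 72 mm wide, top 75 mm up, 22 mm beyond the handle. Grip the handle across the slide, or push it.
- full_carriage (a joint): Slide of that carriage, m: starts at 0 to 0.005 (robot's end); 0.080 is home against the end stop. Free, it runs all the way with 2 to 4 N (moved slowly) and stays where left. Locked, it stops dead at 0.008 (a little play) and cannot be forced.
- full_knob (a point): Middle (75 mm up; knob 20 mm across, 50 to 95 mm up) of the upright black knob on its lock lever, left (+y) of its base. x: along the arm, away from the pivot 65 mm behind; z up. Starts within 0.1 rad of its robot-side end; the other end is 1.2 rad clockwise from above, end stops at both; 3 N moves it, stays where left. One end locks, the other frees (last 0.2 rad): which is unknown, varies.
- spare_handle (a point): Middle of the same handle on the other, empty station (no ring between its green jaws), whose carriage must stay where it is. The stations are otherwise alike and stand side by side, either one on the left.

How it is judged:
By the outcome, as a careful person would: the job done as asked, in the order asked, and still so for the second after the job is handed in, with the robot touching nothing.
It also fails if it takes over 58 s, if anything falls off the work surface, if the arm or the gripper's body presses on something with over 40 N, if the wrist force passes 120 N, or if a joint passes its speed limit or range.

### The arm

A 7-joint arm with a two-finger parallel gripper is mounted at the origin on the work surface. World frame = base frame: x ahead of the robot, y to its left, z up, the work surface at z = 0. Lengths are in m, angles in rad, forces in N, time in s.
With the tool pointing down it reaches from about 0.4 to 0.85 m from the base axis. Payload 10.4 kg.
Tool frame: the origin (TCP) lies at the centre of the arm's flange, where the gripper is bolted on; the fingertips stand 173 mm ahead of it and the grasp point (between the pads) lies 155 mm ahead of it (env.tip_extent is the z of the fingertips in the tool frame, in m); z points along the fingers, y is the direction in which the jaws open and shut (so a half turn about z gives the same grasp; the last joint's range is limited). The gripper opens to 85 mm and grips with 20 to 120 N. Pads are 22 mm wide; open, the fingers measure 114 mm over their backs; the gripper's body (76 mm by 85 mm) begins 54 mm behind the grasp point. The pads swing forward as they close: fully open they stand 13 mm farther back than shut.
Start: joints at [1.208, 0.332, -0.065, 1.46, 0.022, 1.35, -0.088], TCP at [0.208, -0.589, 0.405] pointing down, gripper open.
Joint ranges: [-2.6, 2.6], [-0.5, 2.12], [-1.47, 1.34], [0.16, 2.42], [-1.27, 4.41], [0.06, 2.06], [-2.6, 2.6]. Speed limits (rad/s): [2.22, 2.22, 2.79, 2.79, 3.14, 3.14, 3.14].

### API

Orientations are given as a unit quaternion [x, y, z, w].
In Python, from workcell import env, capture, camera_params gives the robot as it stands.
- The arm moves only by the tool play_rows, never from a script. Its argument "steps" is text: rows parted by semicolons, each of 5 numbers parted by spaces: the closure in counts, from 0 (fully open) to 255 (shut), then the shift along the world's x, y, z in cm, then the turn about the world's z in rad. A call has 1 to 12 rows; each row shifts and turns the pose as measured when the row begins; what a row does not reach is not made up. A row lasts 1/8 s, in which the tool goes at most 62.5 mm and 10.7 degrees, less where a joint would pass 70% of its speed; a pose out of reach is approached as far as the arm can. A call with a gripper value outside its range is refused whole. The fingers move at their own pace and stop on an object; "newtons" is the grip in N (left out, the last holds). Time passes only in rows, so rows that do not move let the fingers close. It gives the time, the measured TCP pose, the force and the opening at its end, in the units of the state.
- env.read_state(): the state, without advancing time (a new reading comes with each control period).
- capture(name): name is "scene" or "top" or "wrist"; returns the picture (384x512x3 uint8, red, green, blue); there is no depth.
- camera_params(name): a dict with "camera_matrix" (3x3 intrinsics, pixels), "cam_to_world" (4x4, takes a point from camera to world coordinates); the wrist camera has in their place "mount" (4x4, takes a point from camera to tool coordinates, whose origin is the TCP and whose axes are the flange's). Camera axes: x right, y up, looking along -z (the intrinsics and any distortion apply to the point x, -y, -z); pixel columns grow to the right and rows downward; lengths in m; the calibration is good to about 2 mm. A picture is of the moment at which its call begins: read the wrist's pose just before it. camera_params takes no time and is no camera call.
- env.close_job(): hands the job in, once; it reports no verdict.
The state is a dict: "time_s": time; "joints": joint angles; "qd": joint speeds; "joint_torque": joint torques, N m; "tool_pos": TCP position; "ee_rot": TCP orientation; "ft_force": force on the tool from outside, world axes, zero at the start; "ft_torque": the same for the moment, N m; "opening": finger opening in m.
Only numpy, scipy, OpenCV 4.12 (cv2) and the standard library are available. Lean on these libraries where they do the work, as an engineer would, in place of code of your own. Each camera call takes 0.05 s, during which the arm holds its last target.

## Working session

There is one attempt and no reset: what is moved stays moved. The work goes in short steps, Python scripts to look and compute and a tool call to move; the robot and the scene stay as the last step left them, time stands still between calls to the robot, and variables do not carry over. Pictures are saved under pics/ and viewed, and the job is handed in when it is done.

Besides the shell and the picture viewer there is one more tool, called by a JSON object that holds its "api" and its "payload", one argument or row to a line. play_rows: Moves the arm, as the interface text tells. Its arguments: {"type":"object","properties":{"steps":{"type":"string"},"newtons":{"type":"number"}},"required":["steps"]}

```bash
mkdir -p pics; ls
python3 - <<'E'
from workcell import env,capture,camera_params
import cv2,numpy as np
for n in ("scene","top","wrist"):
    im=capture(n); cv2.imwrite(f"pics/{n}0.png",im[:,:,::-1])
    p=camera_params(n); print(n,{k:(np.round(v,3).tolist() if hasattr(v,'__len__') else v) for k,v in p.items()})
s=env.read_state();print({k:np.round(v,3).tolist() for k,v in s.items()})
E
```

```text
pics
scene {'camera_matrix': [[392.577, 0.0, 251.212], [0.0, 392.577, 189.104], [0.0, 0.0, 1.0]], 'cam_to_world': [[0.075, -0.754, 0.653, 0.948], [0.997, 0.047, -0.06, -0.029], [0.015, 0.655, 0.755, 0.593], [0.0, 0.0, 0.0, 1.0]]}
top {'camera_matrix': [[493.348, 0.0, 253.375], [0.0, 493.348, 195.104], [0.0, 0.0, 1.0]], 'cam_to_world': [[0.005, 0.996, -0.088, 0.418], [-1.0, 0.006, 0.008, 0.02], [0.009, 0.088, 0.996, 1.162], [0.0, 0.0, 0.0, 1.0]]}
wrist {'camera_matrix': [[302.48, 0.0, 255.142], [0.0, 302.48, 191.613], [0.0, 0.0, 1.0]], 'mount': [[-0.001, 0.947, 0.32, 0.082], [1.0, 0.001, -0.001, 0.0], [-0.001, 0.32, -0.947, 0.029], [0.0, 0.0, 0.0, 1.0]]}
{'time_s': 0.15, 'joints': [1.208, 0.333, -0.065, 1.461, 0.022, 1.35, -0.088], 'qd': [-0.0, -0.003, 0.0, -0.002, -0.001, -0.0, -0.001], 'joint_torque': [0.001, -62.583, 0.049, -39.185, 0.016, 0.007, -0.0], 'tool_pos': [0.208, -0.589, 0.404], 'ee_rot': [0.986, 0.169, -0.0, -0.001], 'ft_force': [0.18, 0.083, 1.209], 'ft_torque': [0.007, -0.062, -0.01], 'opening': 0.085}
```

View pics/scene0.png

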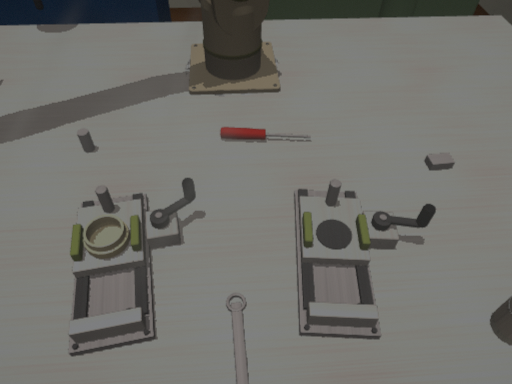

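View pics/top0.png

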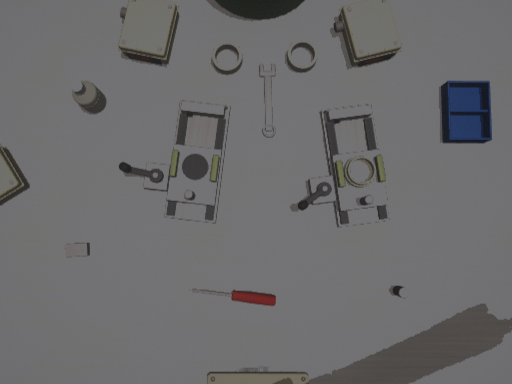

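View pics/wrist0.png

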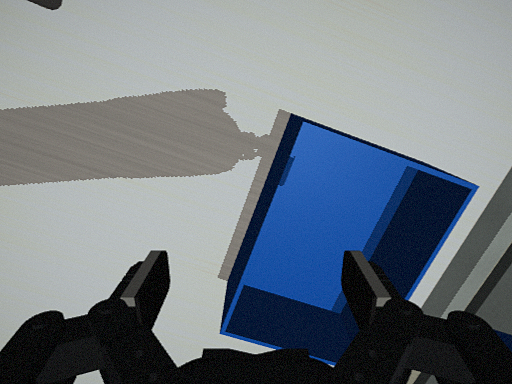

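The scene and top views show the ring station on the robot's right: in top, ring (360,171), handle (367,200), knob (303,205) and pivot (324,188). The spare station is on the left. I'll zoom in for exact pixels.

Run:
```python
import cv2
t=cv2.imread("pics/top0.png");s=cv2.imread("pics/scene0.png")
a=cv2.resize(t[95:235,285:405],None,fx=4,fy=4,interpolation=cv2.INTER_CUBIC)
b=cv2.resize(s[165:285,60:210],None,fx=5,fy=5,interpolation=cv2.INTER_CUBIC)
cv2.imwrite("pics/ta.png",a);cv2.imwrite("pics/sb.png",b)
```

```text
(no output)
```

View pics/ta.png

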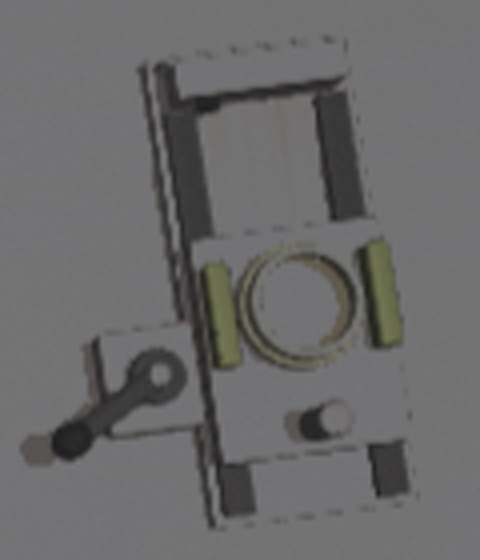

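View pics/sb.png

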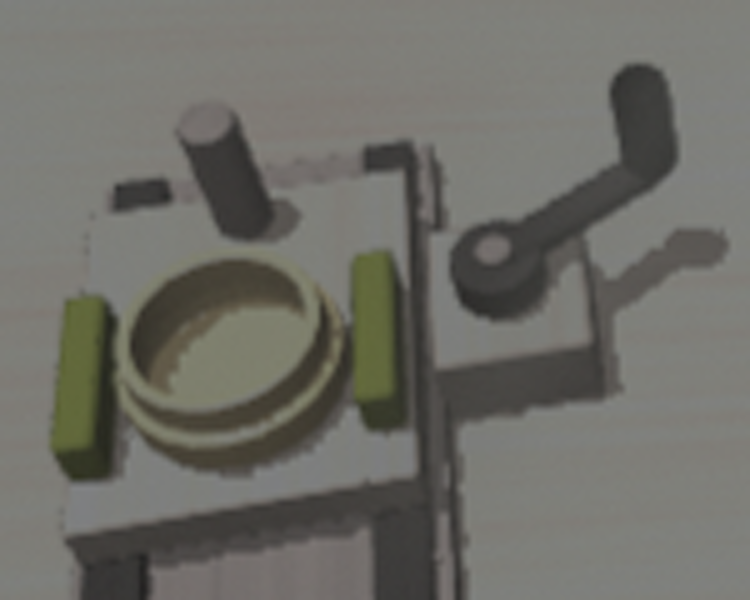

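```bash
cat > h.py <<'E'
import numpy as np
from workcell import env,capture,camera_params
def ray(n,uv,T=None):
    p=camera_params(n);K=np.array(p["camera_matrix"]);M=np.array(p["cam_to_world"]) if T is None else T
    d=np.array([(uv[0]-K[0,2])/K[0,0],-(uv[1]-K[1,2])/K[1,1],-1]);d=M[:3,:3]@d
    return M[:3,3],d/np.linalg.norm(d)
def plane(r,z): o,d=r; return o+d*(z-o[2])/d[2]
def tri(r1,r2):
    A=np.array([r1[1],-r2[1]]).T; t=np.linalg.lstsq(A,r2[0]-r1[0],rcond=None)[0]
    a=r1[0]+t[0]*r1[1];b=r2[0]+t[1]*r2[1];return (a+b)/2,np.linalg.norm(a-b)
def wristT():
    from scipy.spatial.transform import Rotation as R
    s=env.read_state();T=np.eye(4);T[:3,:3]=R.from_quat(s["ee_rot"]).as_matrix();T[:3,3]=s["tool_pos"]
    return T@np.array(camera_params("wrist")["mount"])
E
python3 - <<'E'
from h import *
c=lambda x,y:(x/4+285-.4,y/4+95-.4)
s=lambda x,y:(x/5+60-.4,y/5+165-.4)
for nm,a,b,z in (("handle",c(336,419),s(207,122),.098),("knob",c(72,440),s(637,82),.095),("pivot",c(159,374),s(492,248),.05),("ring",c(299,305),s(222,330),.075)):
    p,e=tri(ray("top",a),ray("scene",b)); print(nm,p.round(4),round(e,4),plane(ray("top",a),z).round(4),plane(ray("scene",b),z).round(4))
for a,b in (((148,65),(215,525)),((347,40),(412,500))):
    d=plane(ray("top",c(*a)),.02)-plane(ray("top",c(*b)),.02);print(d.round(4),np.linalg.norm(d).round(3),np.arctan2(d[1],d[0]))
# plate edge
d=plane(ray("top",c(375,220)),.043)-plane(ray("top",c(405,440)),.043);print(np.arctan2(d[1],d[0]))
E
```

```text
handle [ 0.5042 -0.2384  0.0979] 0.0013 [ 0.5043 -0.239   0.098 ] [ 0.5043 -0.2376  0.098 ]
knob [ 0.4923 -0.0964  0.0948] 0.0008 [ 0.4923 -0.096   0.095 ] [ 0.4924 -0.0968  0.095 ]
pivot [ 0.5323 -0.1488  0.0584] 0.0007 [ 0.5332 -0.1504  0.05  ] [ 0.5258 -0.1503  0.05  ]
ring [ 0.5704 -0.2271  0.0719] 0.0029 [ 0.5697 -0.2249  0.075 ] [ 0.5727 -0.2274  0.075 ]
[0.2711 0.037  0.    ] 0.274 0.13552493864431525
[0.2719 0.0335 0.    ] 0.274 0.12250654375078286
0.11756451831972987
```

Measurements are consistent: the handle's top triangulates to z 0.098 and the knob's to 0.095, and the lever arm measures 66 mm. The slide yaw is about 0.125. Next I move above the handle.

{"api": "play_rows", "payload": {
  "steps": "0 3.7 4.4 0 -0.027; 0 3.7 4.4 0 -0.027; 0 3.7 4.4 0 -0.027; 0 3.7 4.4 0 -0.027; 0 3.7 4.4 0 -0.027; 0 3.7 4.4 0 -0.027; 0 3.7 4.4 0 -0.027; 0 3.7 4.4 0 -0.027; 0 0 0 0 0",
  "newtons": 30
}}

```text
time_s: 1.27
tool_pos: [0.5093, -0.2236, 0.4019]
ee_rot: [0.998, 0.057, -0.001, -0.002]
ft_force: [-0.3, -0.2, 0.2]
opening: 0.0853
```

{"api": "play_rows", "payload": {
  "steps": "0 -0.3 -0.7 -3 0.01; 0 -0.2 -0.7 -3 0; 0 0 0 -2 0; 0 0 0 0 0"
}}

```text
time_s: 1.78
tool_pos: [0.5029, -0.2393, 0.3193]
ee_rot: [0.998, 0.062, -0.002, -0.002]
ft_force: [-0.2, -0.1, -0.2]
opening: 0.0856
```

Run:
```python
from h import *
import cv2
T=wristT();im=capture("wrist");cv2.imwrite("pics/w1.png",im[:,:,::-1]);np.save("T1.npy",T);print(env.read_state()["tool_pos"])
# predicted pixel of handle top
K=np.array(camera_params("wrist")["camera_matrix"])
for P in ([.5042,-.2384,.098],[.4923,-.0964,.095]):
    q=np.linalg.inv(T)@np.append(P,1);print(K[0,2]+K[0,0]*q[0]/-q[2],K[1,2]+K[1,1]*-q[1]/-q[2])
```

```text
[ 0.50325474 -0.23947724  0.32039126]
254.79426046019324 212.76550412202687
48.632889602629234 203.0975987789929
```

View pics/w1.png

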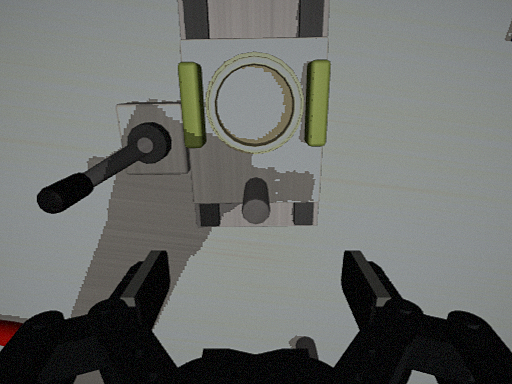

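The wrist view puts the handle top at (256,210), predicted (255,213), and the knob at (51,200), predicted (49,203). Both agree. Now I descend and grip.

{"api": "play_rows", "payload": {
  "steps": "0 0.1 0.1 -4 0; 0 0 0 -3 0; 0 0 0 -2.2 0; 0 0 0 0 0; 255 0 0 0 0; 255 0 0 0 0; 255 0 0 0 0; 255 0 0 0 0; 255 0 0 0 0",
  "newtons": 30
}}

```text
time_s: 2.95
tool_pos: [0.5073, -0.2378, 0.2363]
ee_rot: [0.998, 0.063, 0.004, 0.0]
ft_force: [1.6, -6.9, -8.6]
opening: 0.0191
```

{"api": "play_rows", "payload": {
  "steps": "255 0.3 0.04 0 0; 255 0.3 0.04 0 0; 255 0.3 0.04 0 0; 255 0.3 0.04 0 0"
}}

```text
time_s: 3.45
tool_pos: [0.5164, -0.2371, 0.2361]
ee_rot: [0.998, 0.062, -0.002, -0.0]
ft_force: [-23.6, 3.7, 19.6]
opening: 0.0191
```

{"api": "play_rows", "payload": {
  "steps": "255 0.3 0.04 0 0; 255 0.3 0.04 0 0; 255 0 0 0 0"
}}

```text
time_s: 3.82
tool_pos: [0.5185, -0.2372, 0.236]
ee_rot: [0.998, 0.06, -0.009, -0.001]
ft_force: [1.4, 2.8, -1.9]
opening: 0.0193
```

Run:
```python
from h import *
import cv2
im=capture("scene")[:,:,::-1];cv2.imwrite("pics/s2.png",cv2.resize(im[165:285,60:210],None,fx=5,fy=5,interpolation=cv2.INTER_CUBIC))
```

```text
(no output)
```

View pics/s2.png

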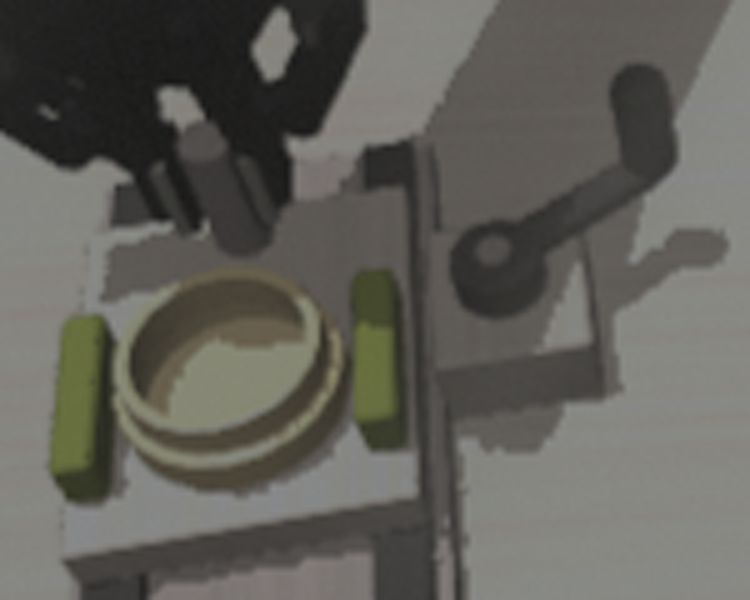

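{"api": "play_rows", "payload": {
  "steps": "255 0.4 0.05 0 0; 255 0.4 0.05 0 0; 255 0.4 0.05 0 0"
}}

```text
time_s: 4.25
tool_pos: [0.5238, -0.2372, 0.2353]
ee_rot: [0.998, 0.058, -0.02, -0.002]
ft_force: [-24.8, 3.9, 19.0]
opening: 0.019
```

Run:
```python
from h import *
import cv2
im=capture("scene")[:,:,::-1];cv2.imwrite("pics/s3.png",cv2.resize(im[165:285,60:210],None,fx=5,fy=5,interpolation=cv2.INTER_CUBIC))
a=cv2.imread("pics/s2.png");b=cv2.imread("pics/s3.png")
# ring/plate patch shift
for n,r in (("plate edge",(500,580,80,360)),("jaw",(310,510,50,110))):
    y0,y1,x0,x1=r
    print(n,cv2.phaseCorrelate(a[y0:y1,x0:x1,1].astype(np.float32),b[y0:y1,x0:x1,1].astype(np.float32)))
```

```text
plate edge ((0.14066845055668864, 0.21414165779617633), 0.598225325345993)
jaw ((0.06947414219076364, -0.021664139134500715), 0.8284479791323344)
```

View pics/s3.png

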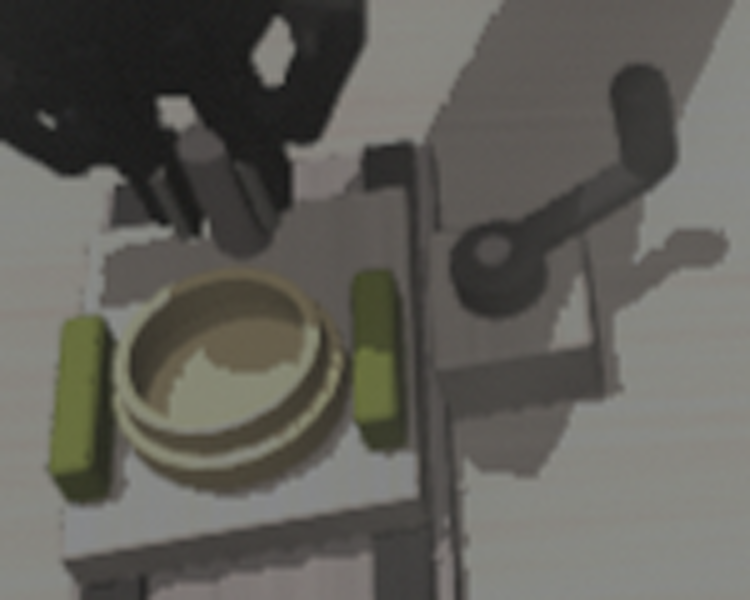

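Between the two pictures the plate didn't move while the tool pushed at 25 N, so the carriage is locked. I'll let go, rise, and go to the lever.

{"api": "play_rows", "payload": {
  "steps": "255 -0.5 0 0 0; 0 -0.3 0 0 0; 0 0 0 0 0; 0 0 0 0 0; 0 0 0 0 0; 0 0 0 0 0; 0 0 0 3 0; 0 0 0 4 0; 0 0 0 4 0; 0 0 0 0 0"
}}

```text
time_s: 5.55
tool_pos: [0.517, -0.2372, 0.3487]
ee_rot: [0.998, 0.059, -0.019, -0.002]
ft_force: [-0.0, -0.4, -0.5]
opening: 0.0856
```

```bash
cat >> h.py <<'E'
def tip(d=.155):
    from scipy.spatial.transform import Rotation as R
    s=env.read_state();return (np.array(s["tool_pos"])+R.from_quat(s["ee_rot"]).apply([0,0,d])).round(4), R.from_quat(s["ee_rot"]).as_euler("ZYX").round(3)
E
python3 -c "
from h import *
print(tip())"
```

```text
(array([ 0.5111, -0.237 ,  0.1938]), array([ 0.118,  0.037, -3.135]))
```

{"api": "play_rows", "payload": {
  "steps": "255 -2 4.8 0 0; 255 -1.8 4.8 0 0; 255 -1.5 4.8 0 0; 255 0 0 0 0; 255 0 0 -4 0; 255 0 0 -4 0; 255 0 0 -2 0; 255 0 0 0 0"
}}

```text
time_s: 6.55
tool_pos: [0.4606, -0.0914, 0.241]
ee_rot: [0.998, 0.058, -0.021, -0.002]
ft_force: [0.3, -0.0, 0.5]
opening: -0.0004
```

Run:
```python
from h import *
import cv2
print(tip(), env.read_state()["opening"])
im=capture("scene")[:,:,::-1];cv2.imwrite("pics/s4.png",cv2.resize(im[145:285,60:240],None,fx=4,fy=4,interpolation=cv2.INTER_CUBIC))
```

```text
(array([ 0.4542, -0.0911,  0.0862]), array([ 0.115,  0.041, -3.135])) -0.00036225549760543886
```

View pics/s4.png

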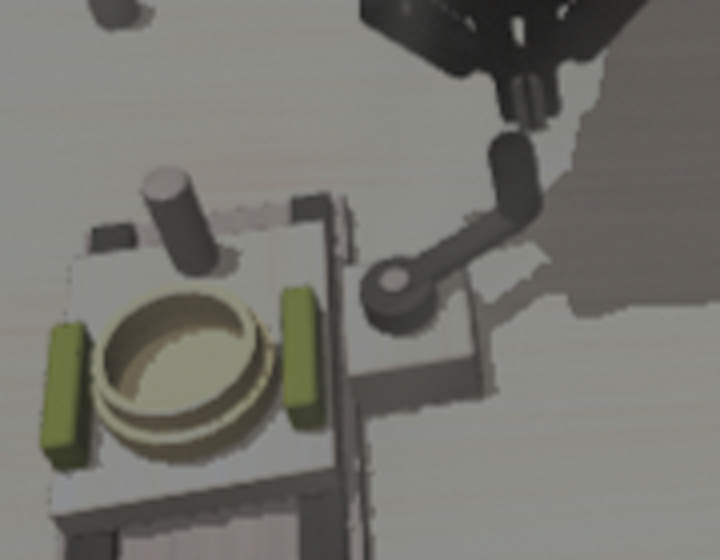

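The closed fingertips stand just behind the knob, clear of everything. I push along the arc.

{"api": "play_rows", "payload": {
  "steps": "255 1.0 0 0 0; 255 0.8 0 0 0; 255 0.8 0.2 0 0; 255 0.8 0.2 0 0; 255 0.8 0.2 0 0; 255 0.8 0.1 0 0; 255 0.8 0 0 0; 255 0.8 -0.1 0 0; 255 0.8 -0.1 0 0"
}}

```text
time_s: 7.72
tool_pos: [0.5403, -0.086, 0.2439]
ee_rot: [0.998, 0.057, -0.02, -0.002]
ft_force: [-2.0, -0.8, 0.2]
opening: 0.0001
```

Run:
```python
from h import *
import cv2
print(tip())
im=capture("scene")[:,:,::-1];cv2.imwrite("pics/s5.png",cv2.resize(im[145:285,60:240],None,fx=4,fy=4,interpolation=cv2.INTER_CUBIC))
```

```text
(array([ 0.5342, -0.0858,  0.089 ]), array([ 0.115,  0.039, -3.136]))
```

View pics/s5.png

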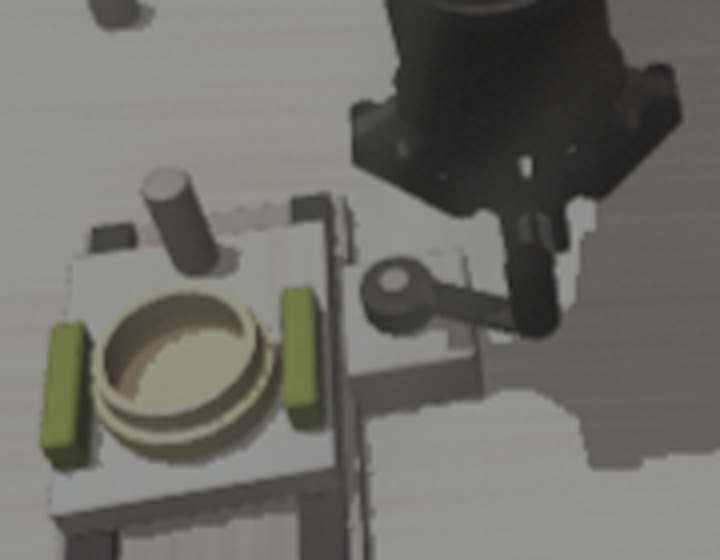

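The lever is turning with the fingers. I keep going to its end stop.

{"api": "play_rows", "payload": {
  "steps": "255 0.7 -0.2 0 0; 255 0.6 -0.2 0 0; 255 0.5 -0.2 0 0"
}}

```text
time_s: 8.15
tool_pos: [0.5522, -0.0901, 0.2419]
ee_rot: [0.998, 0.058, -0.034, -0.004]
ft_force: [-32.3, 7.7, 26.8]
opening: 0.0002
```

{"api": "play_rows", "payload": {
  "steps": "255 0.4 -0.1 0 0; 255 0.4 -0.1 0 0"
}}

```text
time_s: 8.4
tool_pos: [0.5552, -0.0909, 0.2413]
ee_rot: [0.997, 0.058, -0.045, -0.005]
ft_force: [-26.2, 2.8, 14.5]
opening: -0.0
```

Run:
```python
from h import *
import cv2
print(tip())
im=capture("scene")[:,:,::-1];cv2.imwrite("pics/s6.png",cv2.resize(im[145:285,60:240],None,fx=4,fy=4,interpolation=cv2.INTER_CUBIC))
```

```text
(array([ 0.5413, -0.09  ,  0.0869]), array([ 0.117,  0.088, -3.126]))
```

View pics/s6.png

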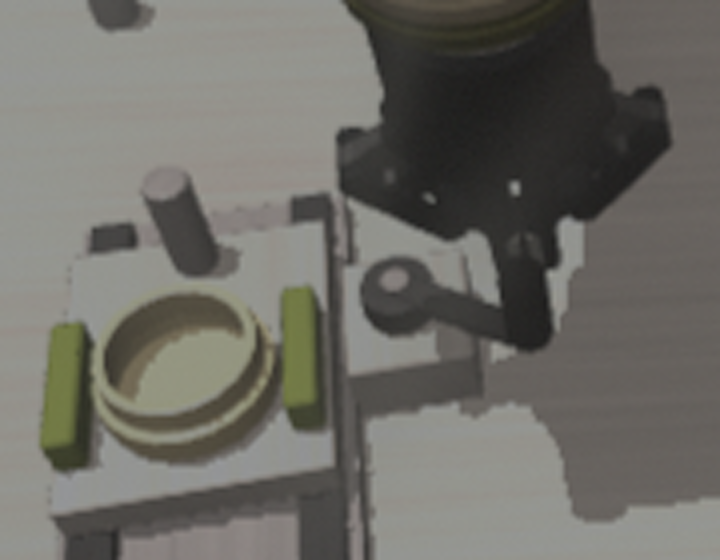

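The lever is against its far stop: the force rose and it no longer moves. I back off, rise, and relocate the handle.

{"api": "play_rows", "payload": {
  "steps": "255 -1.5 0 0 0; 255 0 0 4 0; 255 0 0 4 0; 0 0 0 3 0; 0 0 -4.8 0 0; 0 -0.5 -4.8 0 0; 0 0 -4.8 0 0; 0 0 0 0 0"
}}

```text
time_s: 9.45
tool_pos: [0.5366, -0.2419, 0.3581]
ee_rot: [0.998, 0.057, -0.04, -0.002]
ft_force: [-0.1, 0.3, -0.2]
opening: 0.0853
```

Run:
```python
from h import *
import cv2
print(tip())
c=lambda x,y:(x/4+60-.4,y/4+145-.4)
print(plane(ray("scene",c(166,183)),.098))
T=wristT();im=capture("wrist");cv2.imwrite("pics/w2.png",im[:,:,::-1])
im=capture("scene")[:,:,::-1];cv2.imwrite("pics/s7.png",cv2.resize(im[145:285,60:240],None,fx=4,fy=4,interpolation=cv2.INTER_CUBIC))
np.save("T2.npy",T)
```

```text
(array([ 0.5242, -0.2419,  0.2036]), array([ 0.116,  0.079, -3.133]))
[ 0.50732821 -0.23693099  0.098     ]
```

View pics/w2.png

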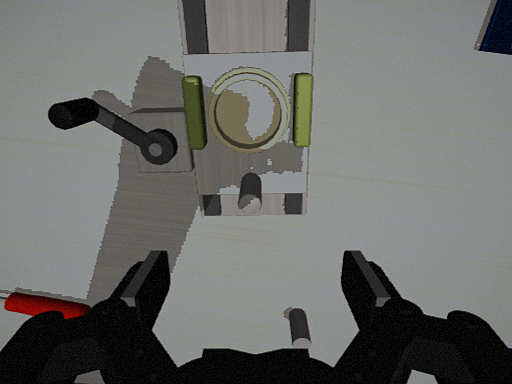

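View pics/s7.png

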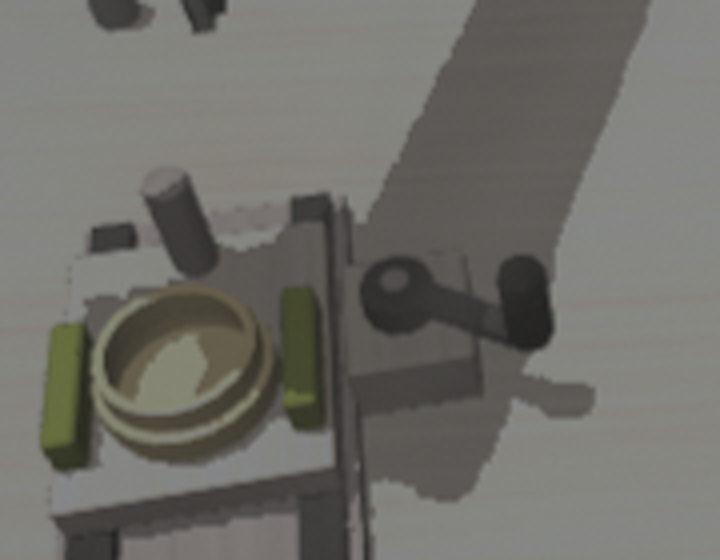

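Run:
```python
from h import *
T=np.load("T2.npy")
c=lambda x,y:(x/4+60-.4,y/4+145-.4)
print("handle w",plane(ray("wrist",(251,203),T),.098))
for k in (plane(ray("wrist",(61,116),T),.095),tri(ray("wrist",(61,116),T),ray("scene",c(521,271)))[0]):
    d=k[:2]-np.array([.5323,-.1488]);print(k,np.hypot(*d),np.arctan2(d[1],d[0]))
```

```text
handle w [ 0.50931183 -0.23953686  0.098     ]
[ 0.5623196 -0.0917323  0.095    ] 0.06448176662556507 1.086538393529067
[ 0.56134972 -0.09069403  0.09481467] 0.06496298744444257 1.107193678169037
```

The lever has swung about 1.12 rad to its stop. The handle is at about (0.508,-0.2385). I grip it again.

{"api": "play_rows", "payload": {
  "steps": "0 -0.8 0.2 -2 0; 0 -0.8 0.1 -4 0; 0 0 0 -4 0; 0 0 0 -2.8 0; 0 0 0 0 0; 255 0 0 0 0; 255 0 0 0 0; 255 0 0 0 0; 255 0 0 0 0; 255 0 0 0 0",
  "newtons": 40
}}

```text
time_s: 10.8
tool_pos: [0.5248, -0.2352, 0.2346]
ee_rot: [0.998, 0.062, -0.032, 0.005]
ft_force: [-0.5, 10.5, -6.4]
opening: 0.0192
```

{"api": "play_rows", "payload": {
  "steps": "255 0.4 0.05 0 0; 255 0.4 0.05 0 0; 255 0.4 0.05 0 0; 255 0.4 0.05 0 0"
}}

```text
time_s: 11.3
tool_pos: [0.5409, -0.2329, 0.2345]
ee_rot: [0.997, 0.062, -0.033, 0.004]
ft_force: [-2.8, -0.9, -4.4]
opening: 0.0191
```

```bash
python3 -c "
from h import *
print(tip(),env.read_state()['ft_force'])"
```

```text
(array([ 0.5308, -0.235 ,  0.0798]), array([0.125, 0.067, 3.137])) [-2.7830546  -0.8960348  -4.36119347]
```

It runs at about 3 N. I continue to home.

{"api": "play_rows", "payload": {
  "steps": "255 0.5 0.06 0 0; 255 0.5 0.06 0 0; 255 0.5 0.06 0 0; 255 0.5 0.06 0 0; 255 0.5 0.06 0 0; 255 0.5 0.06 0 0; 255 0.5 0.06 0 0; 255 0.5 0.06 0 0"
}}

```text
time_s: 12.3
tool_pos: [0.584, -0.227, 0.2345]
ee_rot: [0.997, 0.063, -0.033, 0.004]
ft_force: [-1.8, 0.5, -3.0]
opening: 0.0189
```

{"api": "play_rows", "payload": {
  "steps": "255 0.4 0.05 0 0; 255 0.4 0.05 0 0; 255 0.4 0.05 0 0"
}}

```text
time_s: 12.68
tool_pos: [0.597, -0.2252, 0.2345]
ee_rot: [0.997, 0.063, -0.033, 0.004]
ft_force: [-2.7, 0.7, -2.8]
opening: 0.0192
```

{"api": "play_rows", "payload": {
  "steps": "255 0.4 0.05 0 0; 255 0.3 0.04 0 0"
}}

```text
time_s: 12.92
tool_pos: [0.6033, -0.2245, 0.2344]
ee_rot: [0.997, 0.063, -0.035, 0.004]
ft_force: [-20.7, 3.1, 9.6]
opening: 0.0188
```

Run:
```python
from h import *
import cv2
print(tip(),env.read_state()['ft_force'])
im=capture("scene")[:,:,::-1];cv2.imwrite("pics/s8.png",cv2.resize(im[165:345,60:240],None,fx=3,fy=3,interpolation=cv2.INTER_CUBIC))
```

```text
(array([ 0.5925, -0.2263,  0.0798]), array([0.125, 0.071, 3.138])) [-20.71590029   3.09679374   9.6243277 ]
```

View pics/s8.png

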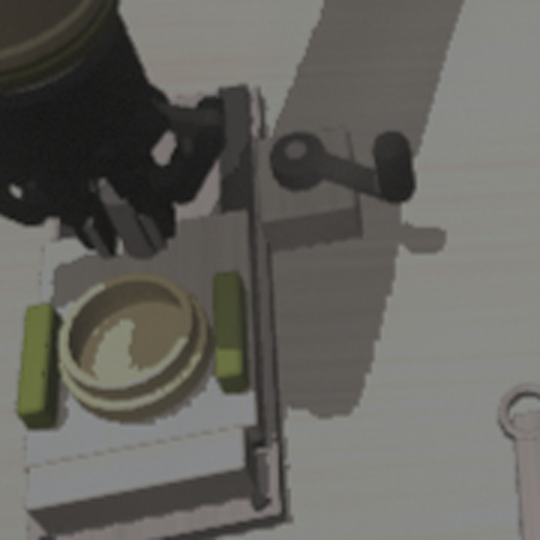

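The force rose to 21 N and the plate meets the stop block. One more nudge, then I open without pulling back and lift straight off.

{"api": "play_rows", "payload": {
  "steps": "255 0.3 0.04 0 0; 0 0.1 0 0 0; 0 0 0 0 0; 0 0 0 0 0; 0 0 0 0 0; 0 0 0 3 0; 0 0 0 4 0; 0 0 0 5 0; 0 -3 -3 4 0; 0 -4 -4 0 0; 0 -4 -4 0 0; 0 0 0 0 0"
}}

```text
time_s: 14.48
tool_pos: [0.4935, -0.3369, 0.4022]
ee_rot: [0.997, 0.063, -0.035, 0.006]
ft_force: [-0.1, 0.1, 0.7]
opening: 0.0851
```

Run:
```python
from h import *
import cv2
print(tip(),env.read_state()['ft_force'])
im=capture("scene")[:,:,::-1];cv2.imwrite("pics/s9.png",cv2.resize(im[165:345,60:240],None,fx=3,fy=3,interpolation=cv2.INTER_CUBIC))
im=capture("top")[:,:,::-1];cv2.imwrite("pics/t9.png",im);cv2.imwrite("pics/t9c.png",cv2.resize(im[95:235,285:405],None,fx=4,fy=4,interpolation=cv2.INTER_CUBIC))
```

```text
(array([ 0.4829, -0.3394,  0.2476]), array([0.126, 0.07 , 3.134])) [-0.1075359   0.10919902  0.68798141]
```

View pics/s9.png

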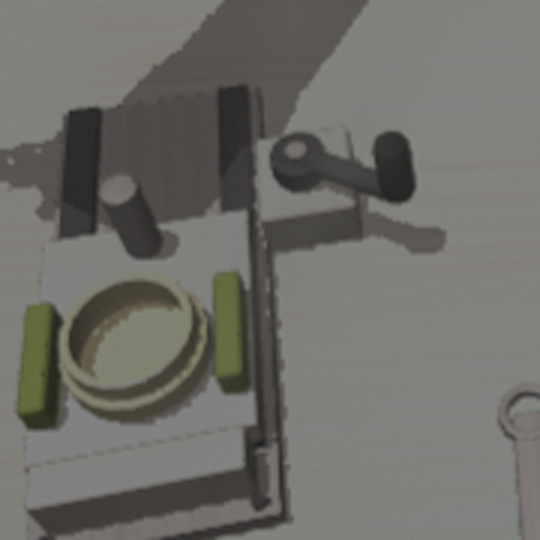

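View pics/t9.png

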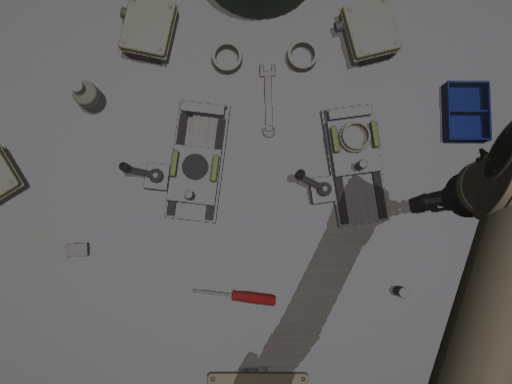

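View pics/t9c.png

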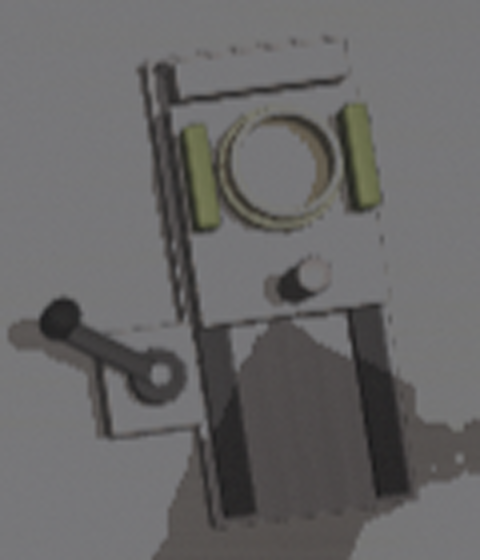

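Run:
```python
from h import *
import cv2
c=lambda x,y:(x/4+285-.4,y/4+95-.4)
s=lambda x,y:(x/3+60-.4,y/3+165-.4)
p,e=tri(ray("top",c(314,274)),ray("scene",s(121,188)));print(p,e)
d=p-np.array([.5042,-.2384,.0979]);print(d,np.hypot(d[0],d[1]))
a=cv2.imread("pics/top0.png");b=cv2.imread("pics/t9.png")
print(cv2.phaseCorrelate(a[95:225,160:235,1].astype(np.float32),b[95:225,160:235,1].astype(np.float32)))
```

```text
[ 0.58321185 -0.22676869  0.09875806] 0.00242087708643131
[0.07901185 0.01163131 0.00085806] 0.07986338378922843
((0.5227377584102513, 0.4775873484891662), 0.990180994104456)
```

Run:
```python
import cv2,numpy as np
a=cv2.imread("pics/top0.png")[95:223,160:236,1];b=cv2.imread("pics/t9.png")[95:223,160:236,1]
print(cv2.phaseCorrelate(a.astype(np.float32),b.astype(np.float32)), cv2.absdiff(a,b).max())
from workcell import env
print(env.close_job())
```

```text
((0.004797798467016889, 0.014400028208974902), 0.9911929294466972) 7
the job is handed in; nothing more can be done
None
```

The carriage holding the cream ring is home against its end stop, the gripper has let go of it, and the job is handed in at about 15 s of the 58 s allowed.

- **Trying it:** I gripped the handle and pushed. The carriage stopped dead after its small play while the tool pushed at about 25 N, so it was locked.
- **Lever:** I let go and pushed the lever's knob over to its other end stop. It swung about 1.12 rad, and the force rose to about 32 N at the stop.
- **Sliding home:** I gripped the handle again. The carriage then ran at about 3 N until it met the end stop, where the force rose to about 21 N. I opened the gripper and lifted clear.

**Last checks:**
- The handle measured 79.9 mm of travel, give or take about 2 mm. The pictures show the plate against the stop block and the ring still in place.
- The arm is clear of everything, with near-zero force on the wrist.
- The spare station has not moved: the image shift there is under 0.02 px. A first run of that check read about 0.5 px; I put that down to the odd crop size, and an even crop gave the lower figure.
- The tool stayed tilted about 0.07 rad after the pushes; I allowed for this in the later moves.

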